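# Clamp a pump body in the ratchet vice

## Task

Clamp the bare aluminium pump body from the stock tray in the blue ratchet vice: upright, foot down on the steel bed, long sides against the jaws and roughly in the middle of their width. The jaws stand too close for it, so throw the red-balled pawl off before backing the T-knob off, never forcing the knob back against the pawl; drop the pawl in again and tighten the knob click by click until the rubber jaw face has visibly given under its springs (a few millimetres) but is not squashed flat, so that the ratchet holds it. Do not drop the pump body, and leave the other parts where they stand.

Things in the scene. Friction and masses are not known exactly. Their poses are not given: they have to be found in the camera images.
- vise: Blue ratchet vice fixed to the bench, origin on the bench. Axes: the moving jaw closes along +y towards the fixed jaw, x runs along the jaw faces, z up. Foot plate x -55 to +55, y -205 to +115 mm, 14 mm thick. Fixed jaw's face at y=+80, moving jaw behind the gap at lower y, T-knob spindle at x=0, y=-95, pawl pivot at y=-177 mm.
- vise_seat (a point): Point on the vice's ground steel bed (80 mm wide, 30 mm above the bench) where the middle of the clamped pump body's foot belongs, 21 mm from the fixed jaw's face; axes as the vice. Both jaws are 90 mm long in x and rise 46 mm above the bed.
- jaw (a joint): Travel of the moving jaw from wide open, m, 0 to 0.050. The clear gap between fixed jaw and uncompressed rubber face is 56 mm minus this. Geared to the knob: jaw = 0.014 x knob. It does not move unless the knob turns.
- pad (a joint): How far the spring-backed rubber face of the moving jaw is pressed back, m: 0 free, 0.010 squashed flat; 1.5 N per mm.
- knob (a joint): Angle of the T-knob, rad: 0 wide open, up to 3.5; grows as it is turned clockwise from above, which closes the jaws. 24 ratchet teeth, one click each 0.262 rad (3.7 mm of jaw). With the pawl in, it turns only clockwise, and when let go it may slip back by up to one click. Needs about 0.05 N m, more as the face's springs are pressed.
- knob_grip (a point): Grip centre of the T-knob, on its spindle axis: black bar 64 mm long, 14 mm thick, 32 mm high, centred 135 mm above the bench (free space of 30 mm under the bar beside the stem). The bar lies along this point's x axis, which turns with the knob.
- pawl (a joint): Swing of the pawl about its horizontal pivot, rad: about 0 when its tongue lies in a tooth (0 to 0.13 as it rides over the teeth), 1.19 thrown right off. It is weighted: left below about 0.8 it falls in on the wheel, left above about 0.85 it falls over and stays off. Under 1 N moves it.
- pawl_ball (a point): Centre of the red ball, 18 mm across, on the pawl's lever, 34 mm from the pivot. At pawl=0 the lever leans 5 degrees past upright, away from the knob (ball 106 mm above the bench, 85 mm from the spindle); throwing it off swings the ball in the vertical plane away from the knob (along -y of vise_seat) and down to 82 mm above the bench.
- pawl_pivot (a point): Pivot of the pawl on the vice, 72 mm above the bench; the pivot pin runs along this point's x axis, between two cheeks that reach x=+-16, y=+-9 mm and 8 mm above it.
- pump_body_centre (a point): Centre of the pump body to be clamped: bare aluminium block 60 mm long (this point's x), 42 mm wide (y), 44 mm high (z), about 0.3 kg, with two round black bores on top; the two halves are alike. It stands in one bay of the stock tray, long side across the bay.
- tray: Blue stock tray fixed to the bench, origin under its centre: 220 mm (x) by 128 mm (y), 50 mm high, floor and walls 4 mm. Three bays side by side along x, centres at x = -72, 0, +72 mm, each 68 mm in x by 120 mm in y inside; one pump body in each, 44 mm high, so only fingers along y fit beside it.
- iron_body_centre (a point): Centre of a brown cast-iron pump body of the same size in another bay; leave it.
- brass_body_centre (a point): Centre of a brass pump body of the same size in another bay; leave it.
- union_centre (a point): Centre of a brass union standing on the bench, 42 mm diameter, 55 mm high; leave it.
- carton_centre (a point): Centre of a blue carton, 60 by 46 mm, 50 mm high; leave it.
- valve_centre (a point): Centre of a brass valve with a red cap standing on the bench beside the tray, 34 mm diameter, 62 mm high; leave it.
- seal_box_centre (a point): Centre of a white seal box, 70 by 50 mm, 40 mm high; leave it.
- sleeve_centre (a point): Centre of a standing steel shaft sleeve, 44 mm diameter, 150 mm high; leave it.
- cover_centre (a point): Centre of a brown iron cover disc, 90 mm diameter, 24 mm high; leave it.
- pump_body: The pump body itself (origin in the middle of its foot).
Not all that is in view belongs to the job. Leave any green look-alike of the pump_body alone.

How it is judged (in metres and radians):
On the way, in this order (a step that is already met when the one before it is completed fails the run):
1. the pawl is thrown off and the jaws are opened to more than 43.5 mm (value of joint pawl above 0.9 rad and value of joint jaw below 0.0125 m), for 0.2 s.
2. the pump body stands upright on the bed between the open jaws (x of pump_body_centre in the frame of vise_seat between -0.015 and 0.015 m and z of pump_body_centre in the frame of vise_seat between 0.019 and 0.025 m and angle between pump_body_centre's own z axis and vertical below 0.08 rad and value of joint pad below 0.0008 m), for 0.2 s.
At the end, for the whole second after the job is handed in: The pump body stands upright (within 0.06 rad) and square (0.07 rad) on the bed (within 3 mm), its side against the fixed jaw (3 mm), within 15 mm of the middle of the jaws; the rubber face is pressed back by 1 to 8.5 mm; the pawl is in (below 0.3 rad) and the ratchet holds; all at rest (x of pump_body_centre in the frame of vise_seat between -0.015 and 0.015 m and z of pump_body_centre in the frame of vise_seat between 0.019 and 0.025 m and y of pump_body_centre in the frame of vise_seat between -0.003 and 0.003 m and angle between pump_body_centre's own z axis and vertical below 0.06 rad and angle between the x axis of pump_body_centre and the x axis of vise_seat, either way round below 0.07 rad and value of joint pad between 0.001 and 0.0085 m and value of joint pawl below 0.3 rad and linear speed of pump_body below 0.02 m/s); the robot touches nothing.
It fails at once if the knob is forced back against the pawl (over 60 N on the pawl's nose) (contact force between pawl_c3 and anything else above 60 N).
It fails at once if the pump body is dropped: it moves faster than 0.6 m/s with no finger on it (linear speed of pump_body above 0.6 m/s and contact force between the fingers and pump_body below 0.05 N).
It fails at once if another part is moved by more than 15 mm (distance of any of iron_body_centre, brass_body_centre, union_centre, carton_centre, sleeve_centre, cover_centre, valve_centre, seal_box_centre from where it was at the start of the episode above 0.015 m).
It also fails if it takes over 72 s, if anything falls off the work surface, if the arm or the gripper's body presses on something with over 40 N, if the wrist force passes 120 N, or if a joint passes its speed limit or range.

## Robot

A 6-joint arm with a two-finger parallel gripper is mounted at the origin on the work surface. World frame = base frame: x ahead of the robot, y to its left, z up, the work surface at z = 0. Lengths are in mm, angles in rad, forces in N, time in s.
With the tool pointing down it reaches from about 275 to 1000 mm from the base axis. Payload 8.4 kg.
Tool frame: the origin (TCP) lies between the finger pads; the fingertips stand 17 mm ahead of it and the grasp point (between the pads) lies 2 mm behind it (r.tcp_to_tips is the distance from the TCP to the fingertips, in mm); z points along the fingers, y is the line along which they close (so a half turn about z gives the same grasp; the last joint's range is limited). The gripper opens to 85 mm and grips with 20 to 120 N. Pads are 22 mm wide; open, the fingers measure 114 mm over their backs; the gripper's body (76 mm by 85 mm) begins 54 mm behind the grasp point. The pads swing forward as they close: fully open they stand 13 mm farther back than shut.
Start: joints at [-1.218, 0.353, 1.633, -0, 1.155, -0.002], TCP at [217.125, -586.075, 214.381] pointing down, gripper open.
Joint ranges: [-2.63, 2.63], [-0.92, 2.1], [0.06, 2.66], [-1.3, 4.44], [0, 2.69], [-3.02, 3.02]. Speed limits (rad/s): [2.22, 2.22, 2.79, 3.14, 3.14, 3.14].

## Interface

Orientations are given as [roll, pitch, yaw] about the fixed x, y, z axes, in that order (R = Rz(yaw) Ry(pitch) Rx(roll)).
In Python, from rig import r gives the robot as it stands. The module is installed in compiled form; this text tells all that it offers.
- The arm moves only by the tool apply_moves, never from a script. Its argument "series" is text: rows parted by semicolons, each of 7 numbers parted by spaces: the shift along the tool's x, y, z in cm, then the turn, a rotation vector about the tool's x, y, z in rad, then the gripper's target within -1 to 1 (shut at 1, half-way at 0, fully open at -1). In form: tx ty tz rx ry rz fingers; .... A call has exactly 10 rows; each row shifts and turns the commanded pose from where the row before left it, along the tool's axes as they then stand; what a row does not reach is not made up. A row lasts 1/12 s, in which the tool goes at most 41.7 mm and 7.16 degrees, less where a joint would pass 70% of its speed; a pose out of reach is approached as far as the arm can. A call with a gripper value outside its range is refused whole. The fingers move at their own pace and stop on an object; "squeeze" is the grip in N (left out, the last holds). Time passes only in rows, so rows that do not move let the fingers close, or fill a call up. It gives the time, the measured TCP pose, the force and the opening at its end, in the units of the state.
- r.sense(): the state, without advancing time (a new reading comes with each control period).
- r.grab_frame(name): name is "scene" or "side" or "wrist"; returns the picture (480x640x3 uint8, blue, green, red); there is no depth.
- r.camera_info(name): a dict with "K" (3x3 intrinsics, pixels), "extrinsics" (4x4, takes a point from camera to world coordinates). Camera axes: x right, y down, z forward; pixel columns grow to the right and rows downward; lengths in mm; the calibration is good to about 2 mm. A picture is of the moment at which its call begins: read the wrist's pose just before it. camera_info takes no time and is no camera call; for the wrist camera it gives the pose at the moment of the call.
- r.sign_off(): hands the job in, once; it reports no verdict.
The state is a dict: "clock": time; "qpos": joint angles; "qvel": joint speeds; "joint_efforts": joint torques, N m; "eef_pos": TCP position; "tcp_rot": TCP orientation; "contact_force": force on the tool from outside, world axes, zero at the start; "wrist_torque": the same for the moment, N m; "opening": opening from 0.0 (shut) to 1.0 (fully open).
Only numpy, scipy, OpenCV 4.12 (cv2) and the standard library are available. Lean on these libraries where they do the work, as an engineer would, in place of code of your own. Each camera call takes 0.05 s, during which the arm holds its last target. There are 200 camera calls.

## Working session

There is one attempt and no reset: what is moved stays moved. The work goes in short steps, Python scripts to look and compute and a tool call to move; the robot and the scene stay as the last step left them, time stands still between calls to the robot, and variables do not carry over. Pictures are saved under pics/ and viewed, on a budget of 10 in all, crops included, one or two more only if the job needs it, and the job is handed in when it is done.

Besides the shell and the picture viewer there is one more tool, called after "Request:" as a command line: name --argument value ..., lists and objects as JSON in quotes. apply_moves: Moves the arm, as the interface text tells. Its arguments: {"type":"object","properties":{"series":{"type":"string"},"squeeze":{"type":"number"}},"required":["series"]}

```bash
mkdir -p pics; python3 - <<'E'
from rig import r
import cv2,numpy as np
print(r.sense())
for n in("scene","side"):
    cv2.imwrite(f"pics/{n}0.png",r.grab_frame(n)); c=r.camera_info(n); print(n,np.round(c["K"],1).tolist(),np.round(c["extrinsics"],3).tolist())
E
```

```text
{'clock': 0.0, 'qpos': array([-1.21841982e+00,  3.53634722e-01,  1.63412174e+00, -1.01440659e-05,
        1.15519143e+00, -2.41610850e-03]), 'qvel': array([-1.01603308e-03, -5.83257250e-04,  1.23529839e-03, -2.72862777e-04,
       -1.43619675e-04, -2.09245709e-05]), 'joint_efforts': array([-1.56896469e-03, -6.05253053e+01, -3.42063081e+01, -1.67564081e-04,
        9.37186182e-03, -5.35036463e-06]), 'eef_pos': array([ 216.94147499, -585.62080962,  213.67537983]), 'tcp_rot': array([-3.14023739e+00,  6.00053279e-06,  3.54796722e-01]), 'contact_force': array([ 0.98049922, -0.13051708, -0.24366875]), 'wrist_torque': array([-0.0367284 ,  0.00572997,  0.04198352]), 'opening': 0.9981709644522266}
scene [[521.2, 0.0, 321.2], [0.0, 521.2, 245.6], [0.0, 0.0, 1.0]] [[-0.732, 0.428, -0.53, 1191.298], [0.681, 0.475, -0.557, 658.684], [0.014, -0.769, -0.639, 868.909], [0.0, 0.0, 0.0, 1.0]]
side [[529.1, 0.0, 308.6], [0.0, 529.1, 241.0], [0.0, 0.0, 1.0]] [[-0.713, -0.515, 0.477, -105.697], [-0.701, 0.505, -0.503, 699.574], [0.018, -0.693, -0.721, 1126.633], [0.0, 0.0, 0.0, 1.0]]
```

View pics/scene0.png

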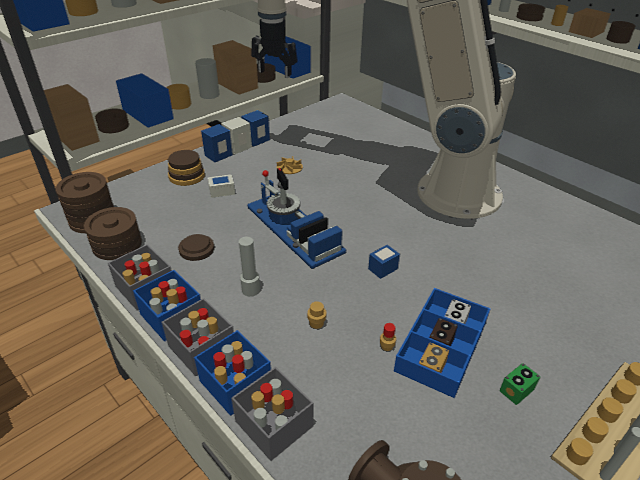

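View pics/side0.png

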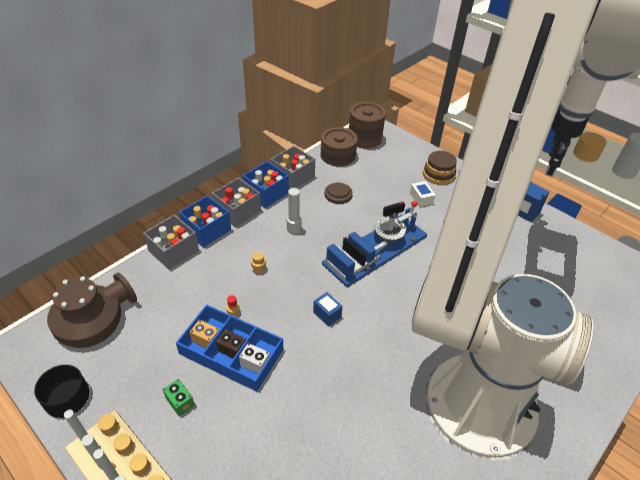

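The scene view shows the vice at about (295,225) with its red ball at (265,174). The tray is at (442,342), with the aluminium body in its near-robot bay at (458,310). The side view agrees: ball (415,204), aluminium body (255,354).

```bash
cat > h.py <<'E'
from rig import r
import cv2,numpy as np
def ray(cam,px):
    c=cam if isinstance(cam,dict) else r.camera_info(cam); E=np.array(c["extrinsics"]); K=np.array(c["K"])
    d=E[:3,:3]@np.linalg.inv(K)@[px[0],px[1],1]; return E[:3,3],d/np.linalg.norm(d)
def onz(cam,px,z):
    o,d=ray(cam,px); return o+d*(z-o[2])/d[2]
def tri(a,pa,b,pb):
    o,d=ray(a,pa);p,e=ray(b,pb); s=np.linalg.lstsq(np.c_[d,-e],p-o,rcond=None)[0]
    A,B=o+d*s[0],p+e*s[1]; return (A+B)/2,np.linalg.norm(A-B)
def blobs(mask,win,amin=10):
    m=np.zeros_like(mask);x0,y0,x1,y1=win;m[y0:y1,x0:x1]=mask[y0:y1,x0:x1]
    n,l,s,c=cv2.connectedComponentsWithStats(m)
    return [(s[i,4],c[i],(l==i).astype(np.uint8)) for i in range(1,n) if s[i,4]>=amin]
def hsv(im,lo,hi): return cv2.inRange(cv2.cvtColor(im,cv2.COLOR_BGR2HSV),np.array(lo),np.array(hi))
E
python3 - <<'E'
from h import *
np.set_printoptions(precision=1,suppress=True)
I={n:cv2.imread(f"pics/{n}0.png") for n in("scene","side")}
red={}
for n,w in(("scene",(255,165,275,185)),("side",(405,195,425,215))):
    b=max(blobs(hsv(I[n],(0,150,80),(8,255,255)),w,3),key=lambda t:t[0]); red[n]=b[1]; print(n,"ball",b[0],b[1])
print("ball",tri("scene",red["scene"],"side",red["side"]))
for n,wt,wv in(("scene",(385,280,500,400),(243,190,350,272)),("side",(170,300,290,395),(318,215,430,290))):
    m=hsv(I[n],(105,120,40),(125,255,255))
    b=max(blobs(m,wt),key=lambda t:t[0]); cnt=cv2.findContours(b[2],0,2)[0][0]
    # top rim: project contour to z=50
    w=np.array([onz(n,p[0],50)[:2] for p in cnt],np.float32); print(n,"tray",cv2.minAreaRect(w))
    # aluminium top: light pixels
    wa=(440,295,475,325) if n=="scene" else (240,340,272,372)
    b=max(blobs(hsv(I[n],(0,0,150),(180,60,255)),wa),key=lambda t:t[0]); cnt=cv2.findContours(b[2],0,2)[0][0]
    w=np.array([onz(n,p[0],48)[:2] for p in cnt],np.float32); print(n,"alu",b[1],cv2.minAreaRect(w))
    bs=[t for t in blobs(m,wv,15)]; pts=np.concatenate([cv2.findContours(t[2],0,2)[0][0] for t in bs])
    w=np.array([onz(n,p[0],14)[:2] for p in pts],np.float32); print(n,"vise",cv2.minAreaRect(w))
print("corners z14",[onz("scene",p,14)[:2] for p in((247,207),(314,266),(345,248))],[onz("side",p,14)[:2] for p in((427,233),(323,265))])
E
```

```text
scene ball 25 [265.1 172.8]
side ball 21 [414.  203.2]
ball (array([ 461.3, -336.5,  107.5]), np.float64(0.3148508697457266))
scene tray ((525.78955078125, 323.8856506347656), (256.4954833984375, 129.89071655273438), 17.919113159179688)
scene alu [457.5 310.8] ((440.75341796875, 300.1402893066406), (57.736812591552734, 39.67802429199219), 18.57058334350586)
scene vise ((460.5669250488281, -209.68673706054688), (362.89044189453125, 154.36572265625), 83.07771301269531)
side tray ((498.42169189453125, 324.0652160644531), (234.9115753173828, 148.62464904785156), 17.845699310302734)
side alu [253.6 354.7] ((439.61297607421875, 300.1863098144531), (59.47758483886719, 42.513877868652344), 18.663721084594727)
side vise ((489.6294860839844, -210.8343505859375), (348.86663818359375, 142.1885528564453), 83.10719299316406)
corners z14 [array([ 521.5, -349.9]), array([548.5, -40.9]), array([443.5, -38.6])] [array([ 406.2, -352.4]), array([536.4, -39.5])]
```

```bash
cat >> h.py <<'E'
from scipy.spatial.transform import Rotation as Ro
np.set_printoptions(precision=2,suppress=True)
def to(x,y,z,yaw):
    "tool-frame shift (cm) and turn about tool z from the present pose to a tool-down pose"
    s=r.sense(); R=Ro.from_euler('xyz',s["tcp_rot"]); d=R.inv().apply(np.array([x,y,z])-s["eef_pos"])/10
    w=(R.inv()*Ro.from_euler('xyz',[np.pi,0,yaw])).as_rotvec()
    print("cm",d,"rotvec",w,"rows>=",max(np.linalg.norm(d)/4.17,np.linalg.norm(w)/.125))
E
python3 - <<'E'
from h import *
c=r.camera_info("wrist");s=r.sense();print(np.array(c["K"]));R=Ro.from_euler('xyz',s["tcp_rot"]);E=np.array(c["extrinsics"])
print("cam in tool",R.inv().apply(E[:3,3]-s["eef_pos"]),"\n",R.inv().as_matrix()@E[:3,:3])
for n,p,z in(("sleeve top",(247,240),150),("carton",(383,252),50),("union",(317,310),30),("valve",(389,333),40),("seal",(222,183),20),("cover",(196,245),20)): print(n,onz("scene",p,z)[:2])
to(470,-230,320,-.121)
E
```

```text
[[404.21   0.   320.4 ]
 [  0.   404.21 234.47]
 [  0.     0.     1.  ]]
cam in tool [  80.28   -0.82 -159.87] 
 [[-0.   -0.95 -0.31]
 [ 1.   -0.    0.  ]
 [-0.   -0.31  0.95]]
sleeve top [702.17 -90.06]
carton [417.02  63.27]
union [652.7  83.1]
valve [592.42 238.21]
seal [ 507.95 -490.53]
cover [ 721.77 -295.63]
cm [ 36.08 -24.57 -10.6 ] rotvec [-0.    0.    0.48] rows>= 10.77265929126059
```

Request:
apply_moves --series "3.6 -2.3 -1.06 0 0 0 1;3.6 -2.3 -1.06 0 0 0 1;3.6 -2.3 -1.06 0 0 0 1;3.6 -2.3 -1.06 0 0 0 1;3.6 -2.3 -1.06 0 0 0 1;3.6 -2.3 -1.06 0 0 0 1;3.6 -2.3 -1.06 0 0 0 1;3.6 -2.3 -1.06 0 0 0 1;3.6 -2.3 -1.06 0 0 0 1;3.6 -2.3 -1.06 0 0 0 1" --squeeze 30

```text
clock: 0.93
eef_pos: [461.7, -261.6, 315.1]
tcp_rot: [-3.141, 0.0, 0.355]
contact_force: [0.2, -0.3, 0.1]
opening: -0.001
```

Request:
apply_moves --series "0 0 0 0 0 0.08 1;0 0 0 0 0 0.08 1;0 0 0 0 0 0.08 1;0 0 0 0 0 0.08 1;0 0 0 0 0 0.08 1;0 0 0 0 0 0.076 1;0 0 0 0 0 0 1;0 0 0 0 0 0 1;0 0 0 0 0 0 1;0 0 0 0 0 0 1"

```text
clock: 1.77
eef_pos: [461.0, -263.5, 314.6]
tcp_rot: [-3.142, 0.0, -0.119]
contact_force: [-0.3, -0.4, -0.2]
opening: 0.001
```

```bash
python3 - <<'E'
from h import *
import pickle
s=r.sense();c=r.camera_info("wrist");pickle.dump(c,open("w1.pkl","wb"));im=r.grab_frame("wrist");cv2.imwrite("pics/w1.png",im);print(s["clock"],s["eef_pos"],s["tcp_rot"])
E
```

```text
1.7667 [ 460.99 -263.52  314.64] [-3.14  0.   -0.12]
```

View pics/w1.png

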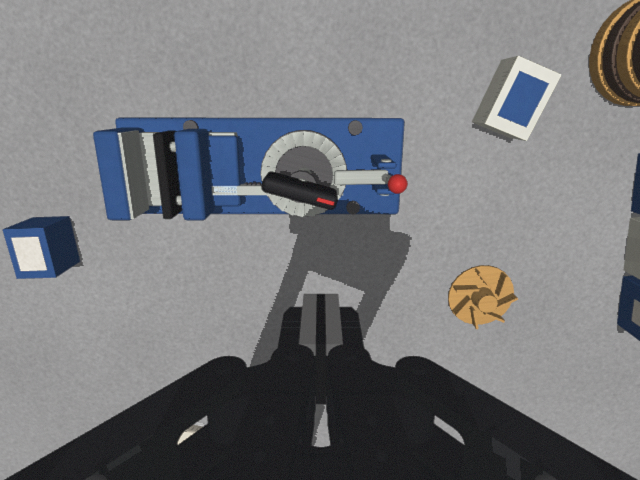

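The wrist view shows the vice lying along the image. The ball is at (398,184), the T-bar runs from about (265,182) to (337,200) with a red mark on one end, and the jaws are at x≈120 (fixed) and x≈170 to 190 (moving).

```bash
python3 - <<'E'
from h import *
import pickle
c=pickle.load(open("w1.pkl","rb"));im=cv2.imread("pics/w1.png")
b=max(blobs(hsv(im,(0,150,80),(8,255,255)),(380,170,415,200)),key=lambda t:t[0]);print("ball",b[1],onz(c,b[1],106))
# foot plate top edge (z=14): fit line over far edge, mask blue
m=hsv(im,(105,120,40),(125,255,255))
E=[]
for u in range(215,345,5):
    v=np.where(m[100:140,u]>0)[0]
    if len(v):E.append(onz(c,(u,100+v[0]),14)[:2])
E=np.array(E,np.float32);l=cv2.fitLine(E,cv2.DIST_HUBER,0,.01,.01).ravel();print("edge dir deg",np.degrees(np.arctan2(l[1],l[0])),l)
for v in(125,205): # plate end at right
    u=np.where(m[v,380:420]>0)[0][-1]+380; print("end",u,onz(c,(u,v),14)[:2])
g=cv2.cvtColor(im,cv2.COLOR_BGR2GRAY); k=((g<45)*255).astype(np.uint8); k|=hsv(im,(0,150,80),(8,255,255))
b=max(blobs(k,(255,160,345,215)),key=lambda t:t[0]);cnt=cv2.findContours(b[2],0,2)[0][0]
w=np.array([onz(c,p[0],151)[:2] for p in cnt],np.float32);print("bar",b[0],cv2.minAreaRect(w)); l=cv2.fitLine(w,2,0,.01,.01).ravel();print(np.degrees(np.arctan2(l[1],l[0])))
# jaw tops z=76 along row 180: edges
g=im[175,95:215].astype(int); print([(95+i,tuple(x)) for i,x in enumerate(g) if i%4==0])
print("z76 y per u",[(u,onz(c,(u,175),76)[:2]) for u in(130,160,180,210)])
E
```

```text
ball [397.27 183.43] [ 461.11 -333.95  106.  ]
edge dir deg 82.948296 [   0.12    0.99  528.42 -229.99]
end 403 [ 505.57 -359.56]
end 397 [ 415.83 -347.49]
bar 1097 ((474.8843994140625, -247.99795532226562), (63.189456939697266, 18.446331024169922), 67.17948913574219)
68.451096
[(95, (np.int64(154), np.int64(153), np.int64(154))), (99, (np.int64(150), np.int64(149), np.int64(149))), (103, (np.int64(135), np.int64(86), np.int64(55))), (107, (np.int64(138), np.int64(87), np.int64(57))), (111, (np.int64(140), np.int64(90), np.int64(58))), (115, (np.int64(138), np.int64(86), np.int64(57))), (119, (np.int64(139), np.int64(90), np.int64(60))), (123, (np.int64(116), np.int64(83), np.int64(64))), (127, (np.int64(106), np.int64(111), np.int64(108))), (131, (np.int64(79), np.int64(82), np.int64(81))), (135, (np.int64(76), np.int64(79), np.int64(77))), (139, (np.int64(78), np.int64(81), np.int64(80))), (143, (np.int64(80), np.int64(81), np.int64(79))), (147, (np.int64(100), np.int64(103), np.int64(101))), (151, (np.int64(185), np.int64(194), np.int64(190))), (155, (np.int64(186), np.int64(193),
[... 184 characters left out ...]
64(22), np.int64(21), np.int64(23))), (175, (np.int64(26), np.int64(26), np.int64(21))), (179, (np.int64(127), np.int64(82), np.int64(55))), (183, (np.int64(140), np.int64(90), np.int64(59))), (187, (np.int64(142), np.int64(89), np.int64(60))), (191, (np.int64(144), np.int64(91), np.int64(61))), (195, (np.int64(141), np.int64(90), np.int64(58))), (199, (np.int64(121), np.int64(76), np.int64(52))), (203, (np.int64(61), np.int64(41), np.int64(28))), (207, (np.int64(62), np.int64(41), np.int64(30))), (211, (np.int64(74), np.int64(48), np.int64(35)))]
z76 y per u [(130, array([494.7 , -76.84])), (160, array([ 491.15, -106.32])), (180, array([ 488.79, -125.98])), (210, array([ 485.24, -155.46]))]
```

```bash
python3 - <<'E'
from h import *
to(463.5,-311.5,109,-.123)
E
```

```text
cm [ 0.83  4.74 20.56] rotvec [-0.  0.  0.] rows>= 5.063704793176614
```

Request:
apply_moves --series "0.42 2.37 3 0 0 0 1;0.41 2.37 3 0 0 0 1;0 0 3 0 0 0 1;0 0 3 0 0 0 1;0 0 3 0 0 0 1;0 0 2.5 0 0 0 1;0 0 2 0 0 0 1;0 0 1 0 0 0 1;0 0 0 0 0 0 1;0 0 0 0 0 0 1"

```text
clock: 2.65
eef_pos: [463.7, -311.7, 110.0]
tcp_rot: [-3.141, 0.0, -0.121]
contact_force: [-0.3, -0.6, 0.4]
opening: 0.0
```

```bash
python3 - <<'E'
from h import *
to(463.5,-311.5,109,-.123); print(r.sense()["contact_force"])
E
```

```text
cm [-0.02 -0.01  0.1 ] rotvec [-0.  0.  0.] rows>= 0.024741596803995035
[-0.26 -0.64  0.44]
```

Push the ball in tool +y (away from the knob), then lift.

Request:
apply_moves --series "0 0.5 0 0 0 0 1;0 0.5 0 0 0 0 1;0 0.5 0 0 0 0 1;0 0.5 0 0 0 0 1;0 0.4 0 0 0 0 1;0 0.4 0 0 0 0 1;0 0.4 0 0 0 0 1;0 0 0 0 0 0 1;0 0 -1 0 0 0 1;0 0 -2 0 0 0 1"

```text
clock: 3.48
eef_pos: [458.3, -342.2, 138.4]
tcp_rot: [-3.139, 0.004, -0.121]
contact_force: [0.2, 0.4, 0.9]
opening: -0.0
```

Request:
apply_moves --series "-0.5 -1 -4 0 0 0 -1;-0.5 -1 -3 0 0 0 -1;0 -1 -2 0 0 0 -1;0 -1 0 0 0 0 -1;0 -1 0 0 0 0 -1;0 0 0 0 0 0 -1;0 0 0 0 0 0 -1;0 0 0 0 0 0 -1;0 0 0 0 0 0 -1;0 0 0 0 0 0 -1"

```text
clock: 4.32
eef_pos: [455.5, -292.7, 229.0]
tcp_rot: [-3.141, 0.001, -0.122]
contact_force: [0.2, 0.9, 0.2]
opening: 1.005
```

```bash
python3 - <<'E'
from h import *
s=r.sense();print(s["eef_pos"])
p={}
for n,w in(("scene",(235,160,300,200)),("side",(390,185,440,230))):
    im=r.grab_frame(n);cv2.imwrite(f"pics/{n}1.png",im)
    b=blobs(hsv(im,(0,150,80),(8,255,255)),w,3)
    for t in b: print(n,t[0],t[1])
    if b:p[n]=max(b,key=lambda t:t[0])[1]
if len(p)==2: print(tri("scene",p["scene"],"side",p["side"]))
to(471.5,-247,170,1.187)
E
```

```text
[ 455.52 -292.73  228.99]
scene 6 [279.33 168.67]
scene 25 [265.08 172.8 ]
side 21 [413.95 203.19]
side 6 [400.83 202.67]
(array([ 461.3 , -336.52,  107.46]), np.float64(0.3148508697457266))
cm [ 1.02 -4.73  5.93] rotvec [-0.    0.   -1.31] rows>= 10.468729886007647
```

The ball is back where it was. I probably swept the rising tongue back down on the way out. I'll push again a little further and lift straight up this time.

Request:
apply_moves --series "0.8 1.87 3 0 0 0 1;0 0 3 0 0 0 1;0 0 3 0 0 0 1;0 0 2 0 0 0 1;0 0 0.9 0 0 0 1;0 0 0 0 0 0 1;0 0.5 0 0 0 0 1;0 0.5 0 0 0 0 1;0 0.5 0 0 0 0 1;0 0.5 0 0 0 0 1"

```text
clock: 5.25
eef_pos: [459.8, -333.1, 112.1]
tcp_rot: [3.14, -0.002, -0.121]
contact_force: [-1.0, 0.1, 0.8]
opening: -0.002
```

Request:
apply_moves --series "0 0.4 0 0 0 0 1;0 0.4 0 0 0 0 1;0 0.4 0 0 0 0 1;0 0.4 0 0 0 0 1;0 0 0 0 0 0 1;0 0 0 0 0 0 1;0 0 0 0 0 0 1;0 0 0 0 0 0 1;0 0 0 0 0 0 1;0 0 0 0 0 0 1"

```text
clock: 6.08
eef_pos: [457.2, -347.6, 110.7]
tcp_rot: [-3.142, 0.0, -0.121]
contact_force: [-0.5, 0.3, 0.5]
opening: -0.006
```

```bash
cat >> h.py <<'E'
def ball(tag):
    p={}
    for n,w in(("scene",(235,160,300,200)),("side",(390,185,440,230))):
        im=r.grab_frame(n);cv2.imwrite(f"pics/{n}{tag}.png",im)
        b=blobs(hsv(im,(0,150,80),(8,255,255)),w,3)
        for t in b: print(n,t[0],t[1])
        if b:p[n]=max(b,key=lambda t:t[0])[1]
    if len(p)==2: print(tri("scene",p["scene"],"side",p["side"]))
E
python3 - <<'E'
from h import *
ball(2)
E
```

```text
scene 6 [279.33 168.67]
scene 22 [265.09 173.09]
side 20 [413.9 203.3]
side 6 [400.83 202.67]
(array([ 461.43, -336.52,  106.75]), np.float64(0.6455230836491098))
```

```bash
python3 - <<'E'
from h import *
a=cv2.imread("pics/scene2.png")[130:250,215:335];b=cv2.imread("pics/side2.png")[160:280,355:475]
print(r.camera_info("wrist")["extrinsics"][:3],r.sense()["eef_pos"]) if 0 else None
cv2.imwrite("pics/c2.png",np.hstack([cv2.resize(x,(400,400),interpolation=2) for x in(a,b)]))
E
```

```text
(no output)
```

View pics/c2.png

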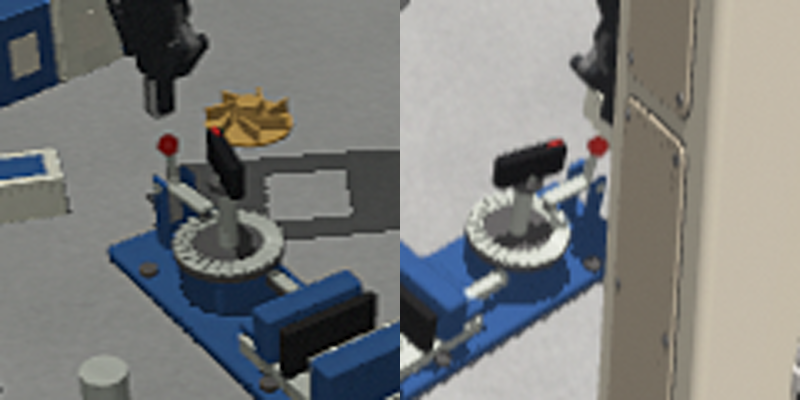

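The crop shows the fingertip hanging up and behind the ball (tip about zoomed (160,115), ball (168,145)), not in its plane. I'll check the projection numerically.

```bash
python3 - <<'E'
from h import *
def pr(n,P):
    c=r.camera_info(n);E=np.array(c["extrinsics"]);q=np.array(c["K"])@(E[:3,:3].T@(np.array(P,float)-E[:3,3]));return q[:2]/q[2]
z=lambda u:(215+u[0]*.3,130+u[1]*.3)
s=r.sense();print(s["eef_pos"],r.tcp_to_tips)
p=s["eef_pos"]
for dz in(17,0,-10,-20):print(dz,pr("scene",p-[0,0,dz]),pr("side",p-[0,0,dz]))
print("seen tip",z((160,115)),"ball at pos",pr("scene",(461,-336,106)))
# tip seen: where on the ray is it at y=-347?
for x in(420,440,457): 
  o,d=ray("scene",z((160,113)));t=(x-o[0])/d[0];print(o+d*t)
E
```

```text
[ 457.17 -347.64  110.72] 17.0
17 [264.01 174.88] [416.61 205.65]
0 [263.66 169.6 ] [417.58 201.28]
-10 [263.45 166.45] [418.17 198.68]
-20 [263.24 163.28] [418.75 196.06]
seen tip (263.0, 164.5) ball at pos [265.28 173.24]
[ 420.   -399.96   90.68]
[ 440.   -372.51  110.86]
[ 457.   -349.17  128.01]
```

Both the scene and wrist views put the shut fingertips about 18 mm behind the reported TCP, not 17 mm ahead. So my push passed over the ball. I'll lower by about 35 mm and check for contact as I go.

Request:
apply_moves --series "0 -1.2 0 0 0 0 1;0 -1.2 0 0 0 0 1;0 -1.2 0 0 0 0 1;0 0 0 0 0 0 1;0 0 0.8 0 0 0 1;0 0 0.8 0 0 0 1;0 0 0.8 0 0 0 1;0 0 0.5 0 0 0 1;0 0 0.3 0 0 0 1;0 0 0 0 0 0 1"

```text
clock: 7.02
eef_pos: [461.2, -313.1, 78.0]
tcp_rot: [3.141, 0.001, -0.121]
contact_force: [-1.2, -4.2, 1.4]
opening: 0.001
```

```bash
python3 - <<'E'
from h import *
print(r.sense()["contact_force"]);ball(3)
a=cv2.imread("pics/scene3.png")[130:250,215:335];b=cv2.imread("pics/side3.png")[160:280,355:475]
cv2.imwrite("pics/c3.png",np.hstack([cv2.resize(x,(400,400),interpolation=2) for x in(a,b)]))
E
```

```text
[-1.23 -4.23  1.44]
scene 12 [263.25 172.92]
```

View pics/c3.png

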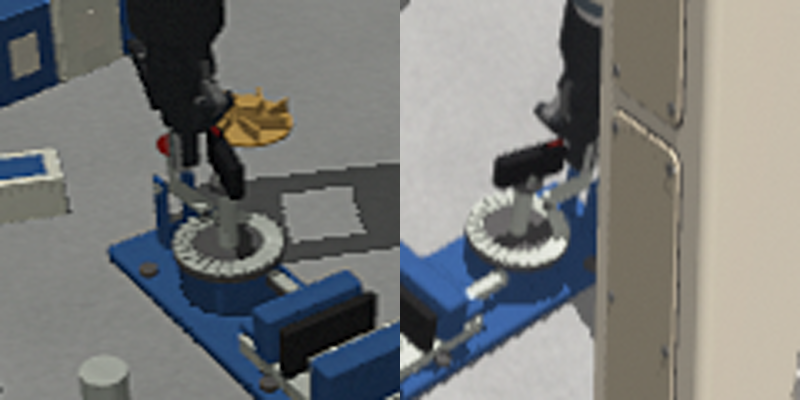

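Request:
apply_moves --series "0 0.4 0 0 0 0 1;0 0.4 0 0 0 0 1;0 0.4 0.2 0 0 0 1;0 0.4 0.1 0 0 0 1;0 0.4 0 0 0 0 1;0 0.4 0 0 0 0 1;0 0.4 0 0 0 0 1;0 0.4 0 0 0 0 1;0 0 0 0 0 0 1;0 0 0 0 0 0 1"

```text
clock: 7.95
eef_pos: [457.6, -344.0, 75.8]
tcp_rot: [3.142, -0.0, -0.122]
contact_force: [0.5, -0.6, 0.3]
opening: 0.003
```

```bash
python3 - <<'E'
from h import *
print(r.sense()["contact_force"]);ball(4)
a=cv2.imread("pics/scene4.png")[130:250,215:335];b=cv2.imread("pics/side4.png")[160:280,355:475]
cv2.imwrite("pics/c4.png",np.hstack([cv2.resize(x,(400,400),interpolation=2) for x in(a,b)]))
E
```

```text
[ 0.5  -0.55  0.29]
scene 6 [279.33 168.67]
scene 12 [259.5  176.33]
side 6 [400.83 202.67]
(array([ 490.86, -316.73,  111.17]), np.float64(13.04492700212616))
```

View pics/c4.png

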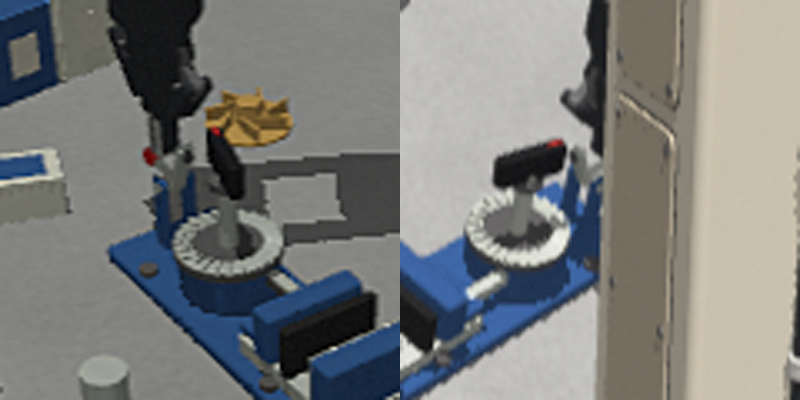

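The pawl is swinging: ball at scene px (259.5,176), tongue lifted. I'll push a few mm more and lift straight up.

Request:
apply_moves --series "0 0.3 0 0 0 0 1;0 0.3 0 0 0 0 1;0 0.2 0 0 0 0 1;0 0 0 0 0 0 1;0 0 0 0 0 0 1;0 0 -1 0 0 0 1;0 0 -2 0 0 0 1;0 0 -3 0 0 0 1;0 0 -3 0 0 0 1;0 0 -3 0 0 0 1"

```text
clock: 8.88
eef_pos: [456.4, -351.5, 197.7]
tcp_rot: [-3.141, 0.0, -0.121]
contact_force: [0.8, 0.8, -0.0]
opening: 0.0
```

```bash
python3 - <<'E'
from h import *
print(r.sense()["eef_pos"],r.sense()["contact_force"]);ball(5)
to(471.5,-247,200,1.187)
E
```

```text
[ 456.41 -351.45  197.66] [ 0.82  0.77 -0.04]
scene 6 [279.33 168.67]
scene 20 [260.15 175.8 ]
side 5 [401.2 202.6]
side 20 [419.  205.5]
(array([ 458.44, -364.18,   83.27]), np.float64(0.5157079394797138))
cm [ -0.06 -10.73   0.12] rotvec [ 0.01 -0.   -1.31] rows>= 10.465332211139957
```

The pawl is thrown right off: ball at z 83, displaced as expected. Next I go over the knob, square to the bar.

Request:
apply_moves --series "0 -3.5 0 0 0 0 -1;0 -3.5 0 0 0 0 -1;0.1 -3.4 0 0 0 0 -1;0 0 0 0 0 -0.12 -1;0 0 0 0 0 -0.12 -1;0 0 0 0 0 -0.12 -1;0 0 0 0 0 -0.12 -1;0 0 0 0 0 -0.12 -1;0 0 0 0 0 -0.12 -1;0 0 0 0 0 -0.12 -1"

```text
clock: 9.82
eef_pos: [469.9, -248.3, 195.7]
tcp_rot: [-3.141, 0.0, 0.725]
contact_force: [-0.4, -0.1, -0.2]
opening: 0.999
```

Request:
apply_moves --series "0 0 0 0 0 -0.12 -1;0 0 0 0 0 -0.12 -1;0 0 0 0 0 -0.12 -1;0 0 0 0 0 -0.11 -1;0 0 0 0 0 0 -1;0 0 0 0 0 0 -1;0 0 0 0 0 0 -1;0 0 0 0 0 0 -1;0 0 0 0 0 0 -1;0 0 0 0 0 0 -1"

```text
clock: 10.65
eef_pos: [470.2, -248.6, 195.7]
tcp_rot: [-3.142, -0.0, 1.188]
contact_force: [0.3, -0.6, -0.3]
opening: 1.001
```

```bash
python3 - <<'E'
from h import *
import pickle
s=r.sense();c=r.camera_info("wrist");pickle.dump(c,open("w6.pkl","wb"));im=r.grab_frame("wrist");cv2.imwrite("pics/w6.png",im);print(s["clock"],s["eef_pos"],s["tcp_rot"],s["qpos"])
E
```

```text
10.65 [ 470.19 -248.59  195.7 ] [-3.14 -0.    1.19] [-0.49  0.23  1.85  0.    1.06 -0.11]
```

View pics/w6.png

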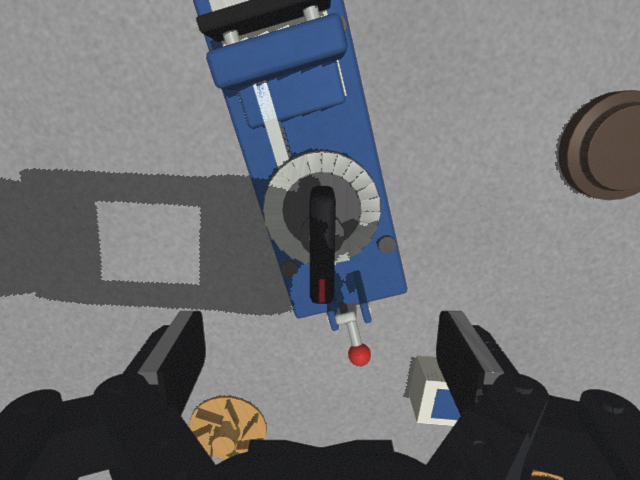

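The bar stands vertical in the wrist view at u≈322, v 186–302, between the open fingers, so the yaw matches. The pawl lies off, with its ball at (359,354).

```bash
python3 - <<'E'
from h import *
import pickle
c=pickle.load(open("w6.pkl","rb"));e=np.array([470.19,-248.59,195.7])
R=Ro.from_euler('xyz',[np.pi,0,1.188])
for p in((322,302),(322,187),(310,240),(333,240)): print(p,R.inv().apply(onz(c,p,151)-e))
print("spindle wheel centre z~90",R.inv().apply(onz(c,(323,208),90)-e))
# fingertips in tool frame: tip edges at px (180,312) and (462,312), y=+-42.5
E=np.array(c["extrinsics"])
for p in((180,312),(203,312),(440,312),(463,312)):
    o,d=ray(c,p);o=R.inv().apply(o-e);d=R.inv().apply(d);t=(np.sign(d[1])*42.5-o[1])/d[1];print("tip",p,o+d*t)
E
```

```text
(322, 302) [-26.36   0.57  44.7 ]
(322, 187) [39.32  0.53 44.7 ]
(310, 240) [10.59 -5.88 44.7 ]
(333, 240) [10.58  6.43 44.7 ]
spindle wheel centre z~90 [ 12.54   1.48 105.7 ]
tip (180, 312) [ 20.9  -42.5  -51.82]
tip (203, 312) [  9.15 -42.5  -30.64]
tip (440, 312) [  9.26  42.5  -30.98]
tip (463, 312) [ 20.8   42.5  -51.77]
```

Request:
apply_moves --series "0.3 0.05 2 0 0 0 -1;0 0 2 0 0 0 -1;0 0 2 0 0 0 -1;0 0 2 0 0 0 -1;0 0 1 0 0 0 -1;0 0 0.8 0 0 0 -1;0 0 0 0 0 0 -1;0 0 0 0 0 0 1;0 0 0 0 0 0 1;0 0 0 0 0 0 1" --squeeze 30

```text
clock: 11.53
eef_pos: [472.5, -246.4, 98.7]
tcp_rot: [3.14, 0.0, 1.189]
contact_force: [0.3, 0.8, -0.0]
opening: 0.602
```

Request:
apply_moves --series "0 0 0 0 0 0 1;0 0 0 0 0 0 1;0 0 0 0 0 -0.08 1;0 0 0 0 0 -0.08 1;0 0 0 0 0 -0.08 1;0 0 0 0 0 -0.08 1;0 0 0 0 0 0 1;0 0 0 0 0 0 1;0 0 0 0 0 0 1;0 0 0 0 0 0 1"

```text
clock: 12.37
eef_pos: [471.7, -246.1, 98.3]
tcp_rot: [3.142, 0.0, 1.506]
contact_force: [-3.7, 1.4, 5.3]
opening: 0.172
```

```bash
python3 - <<'E'
from h import *
s=r.sense();print(s["clock"],s["eef_pos"],s["tcp_rot"],s["contact_force"],s["wrist_torque"],s["opening"]);ball(6)
E
```

```text
12.3667 [ 471.75 -246.07   98.26] [3.14 0.   1.51] [-3.75  1.44  5.34] [0.13 0.46 0.06] 0.17171141766513784
scene 21 [260.29 175.76]
```

Request:
apply_moves --series "0 0 0 0 0 -0.1 1;0 0 0 0 0 -0.1 1;0 0 0 0 0 -0.1 1;0 0 0 0 0 -0.1 1;0 0 0 0 0 -0.1 1;0 0 0 0 0 -0.1 1;0 0 0 0 0 -0.1 1;0 0 0 0 0 -0.1 1;0 0 0 0 0 -0.1 1;0 0 0 0 0 -0.1 1"

```text
clock: 13.3
eef_pos: [470.8, -246.4, 98.2]
tcp_rot: [-3.14, -0.001, 2.511]
contact_force: [-7.4, -3.7, 8.8]
opening: 0.167
```

```bash
python3 - <<'E'
from h import *
s=r.sense();print(s["clock"],s["eef_pos"],s["tcp_rot"],s["contact_force"],s["wrist_torque"],s["opening"])
E
```

```text
13.3 [ 470.76 -246.43   98.22] [-3.14 -0.    2.51] [-7.41 -3.69  8.85] [-0.47  1.16 -0.02] 0.16728299904955876
```

Request:
apply_moves --series "0.05 -0.08 0 0 0 -0.07 1;0 -0.07 0 0 0 -0.07 1;0 0 0 0 0 -0.07 1;0 0 0 0 0 -0.04 1;0 0 0 0 0 0 1;0 0 0 0 0 0 1;0 0 0 0 0 0 1;0 0 0 0 0 0 1;0 0 0 0 0 0 1;0 0 0 0 0 0 1"

```text
clock: 14.13
eef_pos: [470.6, -246.8, 98.3]
tcp_rot: [3.141, 0.0, 2.756]
contact_force: [-1.4, 2.7, 6.2]
opening: 0.169
```

```bash
python3 - <<'E'
from h import *
s=r.sense();print(s["clock"],s["eef_pos"],s["tcp_rot"],s["contact_force"],s["wrist_torque"],s["opening"]);
a=r.grab_frame("scene");b=r.grab_frame("side")
cv2.imwrite("pics/s7.png",a);cv2.imwrite("pics/c7.png",np.hstack([cv2.resize(x,(400,400),interpolation=2) for x in(a[165:285,240:360],b[200:320,315:435])]))
E
```

```text
14.1333 [ 470.58 -246.77   98.27] [3.14 0.   2.76] [-1.44  2.75  6.21] [0.37 0.28 0.06] 0.1685207423046089
```

View pics/c7.png

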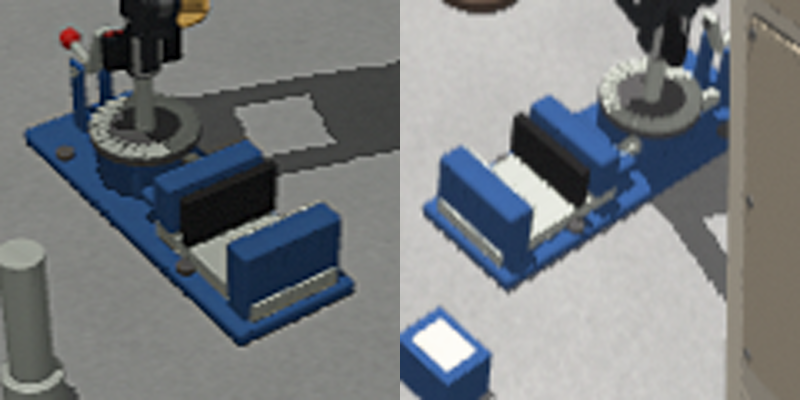

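The jaws are now wide open: white bed visible, pad face at the left of the moving jaw. I'll release the knob and go to the pump body.

Request:
apply_moves --series "0 0 0 0 0 0 -1;0 0 0 0 0 0 -1;0 0 0 0 0 0 -1;0 0 0 0 0 0 -1;0 0 0 0 0 0 -1;0 0 -1 0 0 0 -1;0 0 -2 0 0 0 -1;0 0 -3 0 0 0 -1;0 0 -3 0 0 0 -1;0 0 -3 0 0 0 -1"

```text
clock: 15.07
eef_pos: [470.3, -246.8, 219.6]
tcp_rot: [3.142, -0.0, 2.759]
contact_force: [0.5, -0.1, 0.4]
opening: 0.999
```

Request:
apply_moves --series "1.67 3.54 0 0 0 0 -1;1.67 3.54 0 0 0 0 -1;1.67 3.54 0 0 0 0 -1;1.67 3.54 0 0 0 0 -1;1.67 3.54 0 0 0 0 -0.46;1.67 3.54 0 0 0 0 -0.46;1.67 3.54 0 0 0 0 -0.46;1.67 3.54 0 0 0 0 -0.46;1.67 3.54 0 0 0 0 -0.46;1.67 3.54 0 0 0 0 -0.46"

```text
clock: 15.9
eef_pos: [447.4, 145.7, 218.7]
tcp_rot: [3.141, 0.001, 2.759]
contact_force: [0.7, -0.6, -0.1]
opening: 0.726
```

Request:
apply_moves --series "1.67 3.54 0 0 0 0 -0.46;1.67 3.54 0 0 0 0 -0.46;1.67 3.54 0 0 0 0 -0.46;1.67 3.54 0 0 0 -0.11 -0.46;0 0 0 0 0 -0.12 -0.46;0 0 0 0 0 -0.12 -0.46;0 0 0 0 0 -0.12 -0.46;0 0 0 0 0 -0.12 -0.46;0 0 0 0 0 -0.12 -0.46;0 0 0 0 0 0 -0.46"

```text
clock: 16.73
eef_pos: [438.8, 300.2, 218.4]
tcp_rot: [3.142, 0.0, -2.809]
contact_force: [-0.3, -0.4, -0.4]
opening: 0.727
```

```bash
python3 - <<'E'
from h import *
import pickle
s=r.sense();print(s["clock"],s["eef_pos"],s["tcp_rot"],s["opening"])
c=r.camera_info("wrist");pickle.dump(c,open("w8.pkl","wb"));im=r.grab_frame("wrist");cv2.imwrite("pics/w8.png",im)
m=hsv(im,(0,0,170),(180,60,255))
for t in blobs(m,(0,0,640,480),800):
    cnt=max(cv2.findContours(t[2],0,2)[0],key=len);w=np.array([onz(c,p[0],48)[:2] for p in cnt],np.float32);print(t[0],t[1],cv2.minAreaRect(w))
E
```

```text
16.7333 [438.75 300.16 218.39] [ 3.14  0.   -2.81] 0.7268610148946687
2248 [43.49 81.88] ((419.2364807128906, 69.98697662353516), (30.475208282470703, 40.590614318847656), 84.8826904296875)
1524 [319.6  210.14] ((443.7206115722656, 302.604736328125), (49.450355529785156, 40.397911071777344), 19.044424057006836)
```

View pics/w8.png

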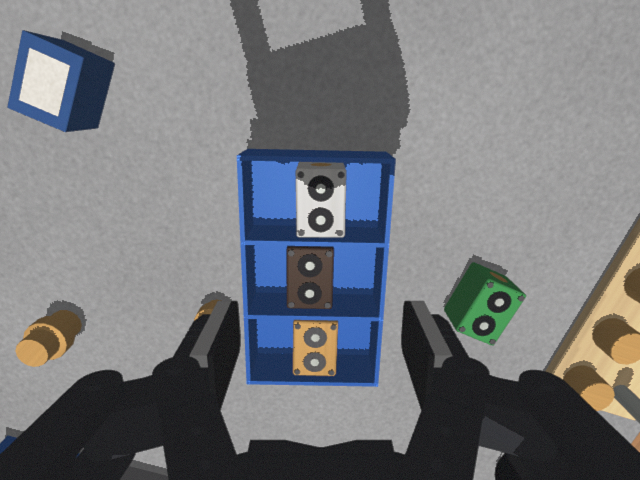

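The wrist view shows the aluminium block at (320,200) in the bay nearest the robot, its upper end shaded. Correcting for the shade gives (439, 301), which matches the fixed cameras' (440, 300). Descending to grip.

Request:
apply_moves --series "-0.08 0 3 0 0 0 -0.46;0 0 3 0 0 0 -0.46;0 0 3 0 0 0 -0.46;0 0 3 0 0 0 -0.46;0 0 3 0 0 0 -0.46;0 0 3 0 0 0 -0.46;0 0 2 0 0 0 -0.46;0 0 1 0 0 0 -0.46;0 0 0.7 0 0 0 -0.46;0 0 0 0 0 0 -0.46"

```text
clock: 17.62
eef_pos: [439.4, 300.2, 0.2]
tcp_rot: [-3.141, -0.001, -2.816]
contact_force: [-0.0, 0.3, 0.4]
opening: 0.732
```

Request:
apply_moves --series "0 0 0.3 0 0 0 1;0 0 0 0 0 0 1;0 0 0 0 0 0 1;0 0 0 0 0 0 1;0 0 0 0 0 0 1;0 0 0 0 0 0 1;0 0 0 0 0 0 1;0 0 -0.1 0 0 0 1;0 0 -0.4 0 0 0 1;0 0 -1 0 0 0 1" --squeeze 60

```text
clock: 18.45
eef_pos: [438.5, 299.7, 12.2]
tcp_rot: [-3.141, -0.003, -2.814]
contact_force: [-0.5, -0.2, -2.9]
opening: 0.483
```

Request:
apply_moves --series "0 0 -2 0 0 0 1;0 0 -3 0 0 0 1;0 0 -3.5 0 0 0 1;0 0 -3.5 0 0 0 1;-0.1 -2.6 0 0 0 0 1;-0.1 -4 0 0 0 0 1;-0.1 -4 0 0 0 0 1;-0.1 -4 0 0 0 0 1;-0.1 -4 0 0 0 0 1;-0.1 -4 0 0 0 0 1"

```text
clock: 19.28
eef_pos: [517.9, 86.5, 133.6]
tcp_rot: [-3.142, 0.0, -2.814]
contact_force: [0.4, -0.1, -2.6]
opening: 0.485
```

Request:
apply_moves --series "0 -4 0 0 0 0 1;0 0 0 0 0 0.1 1;0 0 0 0 0 0.1 1;0 0 0 0 0 0.1 1;0 0 0 0 0 0.1 1;0 0 0 0 0 0.05 1;0 0 2.5 0 0 0 1;0 0 2.5 0 0 0 1;0 0 2.5 0 0 0 1;0 0 2 0 0 0 1"

```text
clock: 20.12
eef_pos: [530.1, 50.3, 36.9]
tcp_rot: [-3.141, -0.001, 3.019]
contact_force: [-0.4, -0.5, -2.6]
opening: 0.486
```

```bash
python3 - <<'E'
from h import *
s=r.sense();print(s["eef_pos"],s["contact_force"],s["opening"]);to(530,50,-6.3,3.019)
E
```

```text
[530.08  50.35  36.95] [-0.4  -0.54 -2.63] 0.4861965106311575
cm [ 0.   -0.04  4.32] rotvec [-0. -0. -0.] rows>= 1.0371233343834056
```

Request:
apply_moves --series "0 0 2 0 0 0 1;0 0 1.5 0 0 0 1;0 0 0.5 0 0 0 1;0 0 0.35 0 0 0 1;0 0 0 0 0 0 1;0 0 0 0 0 0 1;0 0 0 0 0 0 -0.6;0 0 0 0 0 0 -1;0 0 0 0 0 0 -1;0 0 0 0 0 0 -1"

```text
clock: 20.95
eef_pos: [531.1, 50.4, -5.4]
tcp_rot: [3.141, 0.001, 3.019]
contact_force: [0.9, 0.6, 0.4]
opening: 0.996
```

Request:
apply_moves --series "0 0 -2 0 0 0 -1;0 0 -3 0 0 0 -1;0 0 -3 0 0 0 -1;0 0 0 0 0 0.12 -1;0 0 0 0 0 0.12 -1;0 0 0 0 0 0.12 -1;0 0 0 0 0 0.12 -1;0 0 0 0 0 0.12 -1;0 0 0 0 0 0.12 -1;0 0 0 0 0 0.12 -1"

```text
clock: 21.78
eef_pos: [530.7, 50.4, 74.4]
tcp_rot: [3.141, 0.0, 2.173]
contact_force: [0.3, -0.0, 0.8]
opening: 1.001
```

Request:
apply_moves --series "0 0 0 0 0 0.12 -1;0 0 0 0 0 0.12 -1;0 0 0 0 0 0.12 -1;0 0 0 0 0 0.12 -1;0 0 0 0 0 0.12 -1;0 0 0 0 0 0.131 -1;0 0 2.5 0 0 0 -1;0 0 2.5 0 0 0 -1;0 0 2 0 0 0 -1;0 0 1 0 0 0 -1"

```text
clock: 22.62
eef_pos: [529.4, 50.3, -7.8]
tcp_rot: [-3.139, 0.001, 1.454]
contact_force: [-1.6, -1.0, 1.2]
opening: 1.001
```

```bash
python3 - <<'E'
from h import *
s=r.sense();print(s["eef_pos"],s["tcp_rot"],s["contact_force"],s["opening"])
for n,wa in (("scene",(290,240,420,300)),("side",(250,260,380,340))):
    im=r.grab_frame(n);cv2.imwrite(f"pics/{n}9.png",im)
    for t in blobs(hsv(im,(0,0,170),(180,60,255)),wa,60):
        cnt=max(cv2.findContours(t[2],0,2)[0],key=len);w=np.array([onz(n,p[0],44)[:2] for p in cnt],np.float32);print(n,t[0],t[1],cv2.minAreaRect(w))
E
```

```text
[529.38  50.27  -7.75] [-3.14  0.    1.45] [-1.55 -1.    1.15] 1.0005506865038103
scene 74 [382.36 252.42] ((411.77484130859375, 58.28004837036133), (38.631378173828125, 21.51465606689453), 2.7771236896514893)
side 3893 [283.44 307.17] ((500.6669921875, 156.57034301757812), (182.21311950683594, 354.42425537109375), 77.91313171386719)
side 113 [324.42 269.25] ((496.5646667480469, -7.818164825439453), (25.638580322265625, 102.46333312988281), 75.1836929321289)
side 94 [359.09 263.72] ((447.231201171875, -90.32276153564453), (35.535282135009766, 39.981689453125), 45.09518814086914)
side 663 [368.67 288.02] ((393.59954833984375, -42.283241271972656), (81.02459716796875, 135.0055389404297), 39.26278305053711)
side 100 [328.91 301.38] ((422.12347412109375, 58.405174255371094), (39.22459030151367, 22.65850067138672), 5.678986072540283)
side 181 [345.15 302.79] ((393.6341552734375, 39.760459899902344), (41.019134521484375, 53.43054962158203), 4.0700764656066895)
```

Request:
apply_moves --series "0 0 0 0 0 0 1;0 0 0 0 0 0 1;0 0 0 0 0 0 1;0 0 0 0 0 0 1;0 0 0 0 0 0 1;0 0 0 0 0 0 1;0 0 -0.2 0 0 0 1;0 0 -1 0 0 0 1;0 0 -2 0 0 0 1;0 0 -3 0 0 0 1"

```text
clock: 23.55
eef_pos: [528.7, 50.2, 55.7]
tcp_rot: [-3.137, 0.001, 1.454]
contact_force: [0.1, 0.0, -2.4]
opening: 0.688
```

```bash
python3 - <<'E'
from h import *
s=r.sense();print(s["eef_pos"],s["tcp_rot"],s["contact_force"],s["opening"])
to(485,-170,150,1.448)
E
```

```text
[528.72  50.19  55.7 ] [-3.14  0.    1.45] [ 0.05  0.04 -2.44] 0.6876095664613632
cm [-22.39  -1.81  -9.4 ] rotvec [-0.    0.    0.01] rows>= 5.839120233108409
```

```bash
python3 - <<'E'
from h import *
S=np.array([470.5,-246.5]);ux=np.array([.9924,-.123]);uy=np.array([.123,.9924])
v=lambda p:np.array([(p-S)@ux,(p-S)@uy-95])
for n,ps in(("scene",((308.4,237.9),(336.6,225.9))),("side",((331.5,244.4),(354.3,262.1)))):
    for p in ps: print(n,v(onz(n,p,76)[:2]))
b=S+(54+95)*uy;print("target",b);to(b[0],b[1],150,1.448)
E
```

```text
scene [44.58 83.91]
scene [-40.32  85.01]
side [43.16 88.76]
side [-43.36  82.37]
target [488.83 -98.63]
cm [-15.25  -2.27  -9.41] rotvec [-0.    0.    0.01] rows>= 4.3319825619053045
```

Request:
apply_moves --series "0 0 -3 0 0 0 1;0 0 -3 0 0 0 1;-1 -0.3 -3 0 0 0 1;-3.5 -0.5 0 0 0 0 1;-3.5 -0.5 0 0 0 0 1;-3.5 -0.5 0 0 0 0 1;-3 -0.4 0 0 0 0 1;-0.5 0 0 0 0 0.006 1;0 0 0 0 0 0 1;0 0 0 0 0 0 1"

```text
clock: 24.38
eef_pos: [491.3, -95.9, 146.7]
tcp_rot: [3.141, -0.0, 1.446]
contact_force: [0.2, -0.7, -2.7]
opening: 0.692
```

```bash
python3 - <<'E'
from h import *
s=r.sense();print(s["eef_pos"],s["tcp_rot"],s["contact_force"],s["opening"])
to(489.1,-96.6,24,1.448)
im=r.grab_frame("wrist");cv2.imwrite("pics/w10.png",im)
E
```

```text
[491.34 -95.95 146.75] [ 3.14 -0.    1.45] [ 0.24 -0.74 -2.65] 0.691872588241271
cm [-0.1  -0.22 12.27] rotvec [ 0. -0. -0.] rows>= 2.944136571835363
```

View pics/w10.png

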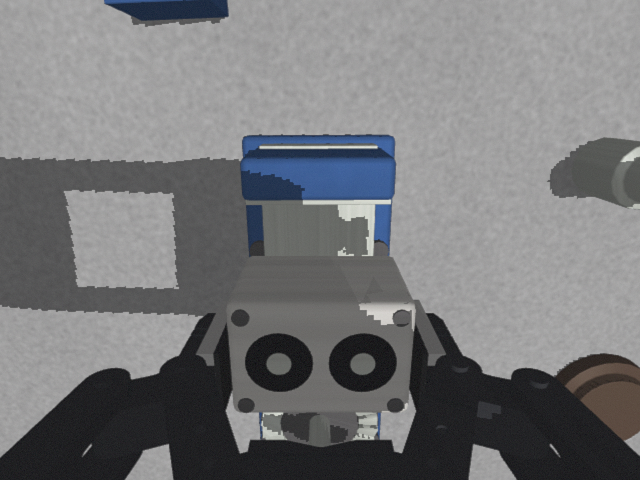

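The wrist view shows the block held square, with its front foot edge at v≈257 parallel to the fixed jaw's inner top edge at v≈201 and centred on it (u 319 against 320).

```bash
python3 - <<'E'
from h import *
c=r.camera_info("wrist");s=r.sense();e=s["eef_pos"];R=Ro.from_euler('xyz',s["tcp_rot"])
f=lambda p,z:R.inv().apply(onz(c,p,z)-e)
print("jaw face edge",f((243,200),76),f((319,201),76),f((395,200),76));print("block foot front",f((319,257),152.7),"top front L/R",f((232,305),196.7),f((408,305),196.7),"top back",f((320,412),196.7))
E
```

```text
jaw face edge [ 26.45 -45.31  70.63] [25.83 -0.94 70.65] [26.4  43.44 70.67]
block foot front [20.75 -0.73 -6.05] top front L/R [ 22.37 -26.99 -50.06] [ 22.33  26.39 -50.04] top back [-17.55  -0.33 -50.06]
```

Request:
apply_moves --series "0 0 2 0 0 0 1;0 0 2 0 0 0 1;0 0 2 0 0 0 1;0 0 1.5 0 0 0 1;0 0 1 0 0 0 1;0 0 1 0 0 0 1;0 0 1 0 0 0 1;0 0 0.8 0 0 0 1;0 0 0.4 0 0 0 1;0 0 0 0 0 0 1"

```text
clock: 25.27
eef_pos: [491.0, -95.9, 28.5]
tcp_rot: [-3.141, -0.0, 1.448]
contact_force: [-1.2, 0.2, -2.8]
opening: 0.694
```

Request:
apply_moves --series "0 0 0.1 0 0 0 1;0 0 0.1 0 0 0 1;0 0 0.1 0 0 0 1;0 0 0 0 0 0 1;0 0 0 0 0 0 1;0 0 0 0 0 0 1;0 0 0 0 0 0 1;0 0 0 0 0 0 1;0 0 0 0 0 0 1;0 0 0 0 0 0 1"

```text
clock: 26.1
eef_pos: [491.3, -96.0, 26.2]
tcp_rot: [-3.142, 0.0, 1.448]
contact_force: [0.2, -0.6, -4.2]
opening: 0.693
```

Request:
apply_moves --series "0 0 0.1 0 0 0 1;0 0 0 0 0 0 1;0 0 0.1 0 0 0 1;0 0 0 0 0 0 1;0 0 0 0 0 0 1;0 0 0 0 0 0 1;0 0 0 0 0 0 1;0 0 0 0 0 0 1;0 0 0 0 0 0 1;0 0 0 0 0 0 1"

```text
clock: 26.93
eef_pos: [491.5, -96.0, 25.6]
tcp_rot: [3.141, 0.0, 1.448]
contact_force: [-5.7, 1.4, 21.8]
opening: 0.688
```

Request:
apply_moves --series "0.1 0 0 0 0 0 1;0.1 0 0 0 0 0 1;0.1 0 0 0 0 0 1;0 0 0 0 0 0 1;0 0 0 0 0 0 1;0 0 0 0 0 0 1;0 0 0 0 0 0 1;0 0 0 0 0 0 1;0 0 0 0 0 0 1;0 0 0 0 0 0 1"

```text
clock: 27.77
eef_pos: [492.2, -94.7, 25.7]
tcp_rot: [3.14, 0.002, 1.449]
contact_force: [-6.3, -10.5, 18.7]
opening: 0.693
```

Request:
apply_moves --series "0 0 -0.1 0 0 0 1;0.1 0 0 0 0 0 1;0.1 0 0 0 0 0 1;0.1 0 0 0 0 0 1;0 0 0 0 0 0 1;0 0 0 0 0 0 1;0 0 0 0 0 0 1;0 0 0 0 0 0 1;0 0 0 0 0 0 1;0 0 0 0 0 0 1"

```text
clock: 28.6
eef_pos: [492.3, -94.5, 25.8]
tcp_rot: [3.14, 0.006, 1.451]
contact_force: [-5.7, -34.4, 2.7]
opening: 0.688
```

Request:
apply_moves --series "-0.15 0 0 0 0 0 1;-0.15 0 0 0 0 0 1;-0.05 0 0 0 0 0 1;0 0 0 0 0 0 1;0 0 0 0 0 0 -1;0 0 0 0 0 0 -1;0 0 0 0 0 0 -1;0 0 0 0 0 0 -1;0 0 0 0 0 0 -1;0 0 0 0 0 0 -1"

```text
clock: 29.43
eef_pos: [491.7, -93.4, 25.2]
tcp_rot: [-3.142, -0.0, 1.448]
contact_force: [0.1, 0.4, 0.1]
opening: 1.0
```

Request:
apply_moves --series "0 0 -1 0 0 0 -1;0 0 -2 0 0 0 -1;0 0 -3 0 0 0 -1;0 0 -3 0 0 0 -1;0 0 -3 0 0 0 -1;0 0 -3 0 0 0 -1;0 0 -2 0 0 0 -1;0 0 0 0 0 0 -1;0 0 0 0 0 0 -1;0 0 0 0 0 0 -1"

```text
clock: 30.27
eef_pos: [491.1, -93.4, 195.0]
tcp_rot: [-3.141, -0.0, 1.448]
contact_force: [-0.0, 0.1, 0.0]
opening: 0.996
```

```bash
python3 - <<'E'
from h import *
s=r.sense();print(s["clock"],s["eef_pos"],s["contact_force"])
im=r.grab_frame("wrist");cv2.imwrite("pics/w11.png",im);import pickle;pickle.dump(r.camera_info("wrist"),open("w11.pkl","wb"))
E
```

```text
30.2667 [491.14 -93.41 195.01] [-0.02  0.07  0.04]
```

View pics/w11.png

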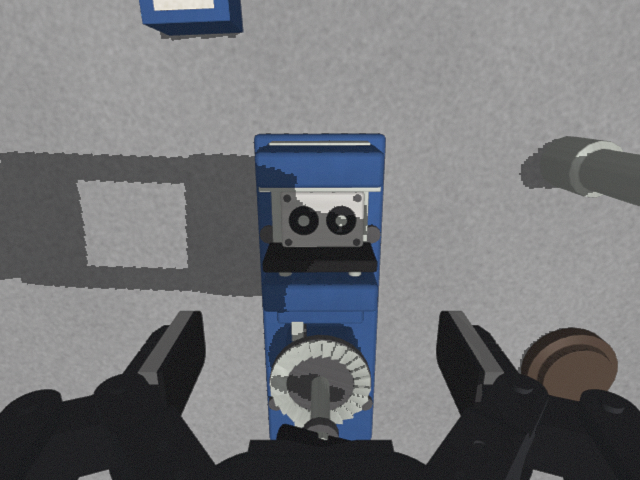

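The block stands upright and square, its front edge (v≈190) on the fixed jaw's edge and centred (u 320). The black pad face is behind it, clear.

```bash
python3 - <<'E'
from h import *
import pickle
c=pickle.load(open("w11.pkl","rb"));e=np.array([491.14,-93.41,195.]);R=Ro.from_euler('xyz',[np.pi,0,1.448]);im=cv2.imread("pics/w11.png")
f=lambda p,z:R.inv().apply(onz(c,p,z)-e)[:2]
print([(v,int(im[v,320].mean()),int(im[v,300].mean())) for v in range(180,290,3)])
for v in(188,190): print("jaw",v,f((320,v),76))
for v in(248,): print("block back",f((320,v),74))
for v in(255,262,266,270,272): print("pad",v,f((320,v),76))
print("ball/pivot target: to ball beyond")
S=np.array([470.5,-246.5]);uy=np.array([.123,.9924]);print("pivot",S-82*uy)
E
```

```text
[(180, 93, 94), (183, 92, 94), (186, 78, 80), (189, 197, 198), (192, 160, 156), (195, 210, 210), (198, 206, 208), (201, 205, 195), (204, 199, 104), (207, 201, 27), (210, 199, 25), (213, 106, 23), (216, 107, 73), (219, 108, 99), (222, 106, 102), (225, 106, 59), (228, 106, 30), (231, 105, 22), (234, 106, 51), (237, 107, 105), (240, 106, 107), (243, 107, 106), (246, 80, 109), (249, 26, 27), (252, 21, 25), (255, 17, 20), (258, 20, 21), (261, 39, 30), (264, 42, 30), (267, 42, 30), (270, 41, 28), (273, 47, 46), (276, 48, 46), (279, 45, 45), (282, 50, 50), (285, 74, 74), (288, 91, 89)]
jaw 188 [23.75 -0.85]
jaw 190 [22.33 -0.85]
block back [-21.57  -0.89]
pad 255 [-26.33  -0.89]
pad 262 [-31.88  -0.89]
pad 266 [-35.08  -0.89]
pad 270 [-38.31  -0.9 ]
pad 272 [-39.93  -0.9 ]
ball/pivot target: to ball beyond
pivot [ 460.41 -327.88]
```

Request:
apply_moves --series "-3.66 0 0 0 0 0 1;-3.66 0 0 0 0 0 1;-3.66 0 0 0 0 0 1;-3.66 0 0 0 0 0 1;-3.66 0 0 0 0 0 1;-3.66 0 0 0 0 0 1;-3.66 0 0 0 0 0 1;-3.66 -0.2 0 0 0 0 1;0 0 0 0 0 -0.12 1;0 0 0 0 0 -0.12 1"

```text
clock: 31.15
eef_pos: [452.3, -385.4, 193.2]
tcp_rot: [-3.14, -0.002, 1.69]
contact_force: [-0.3, 1.0, 0.1]
opening: -0.002
```

Request:
apply_moves --series "0 0 0 0 0 -0.12 1;0 0 0 0 0 -0.12 1;0 0 0 0 0 -0.12 1;0 0 0 0 0 -0.12 1;0 0 0 0 0 -0.12 1;0 0 0 0 0 -0.12 1;0 0 0 0 0 -0.12 1;0 0 0 0 0 -0.12 1;0 0 0 0 0 -0.108 1;0 0 0 0 0 0 1"

```text
clock: 31.98
eef_pos: [453.1, -383.3, 193.6]
tcp_rot: [3.141, -0.003, 2.761]
contact_force: [-0.3, -0.6, -0.5]
opening: 0.002
```

```bash
python3 - <<'E'
from h import *
s=r.sense();print(s["eef_pos"],s["tcp_rot"]);to(453.5,-383.5,57,2.756);ball(12)
E
```

```text
[ 453.06 -383.27  193.59] [ 3.14 -0.    2.76]
cm [-0.09 -0.02 13.66] rotvec [ 0. -0.  0.] rows>= 3.2755869514102343
scene 20 [260.3 175.6]
scene 6 [273.83 174.33]
side 5 [390.6 199.8]
side 21 [419.1  205.43]
(array([ 458.07, -363.94,   83.91]), np.float64(0.4570518576505448))
```

Request:
apply_moves --series "-0.15 -0.6 3 0 0 0 1;0 0 3 0 0 0 1;0 0 3 0 0 0 1;0 0 3 0 0 0 1;0 0 1 0 0 0 1;0 0 0.6 0 0 0 1;0 0 0 0 0 0 1;0 0 0 0 0 0 1;0 0 0 0 0 0 1;0 0 0 0 0 0 1"

```text
clock: 32.92
eef_pos: [453.8, -390.8, 60.9]
tcp_rot: [-3.141, 0.003, 2.755]
contact_force: [1.0, -0.8, 0.2]
opening: -0.0
```

Request:
apply_moves --series "0.09 0.32 0 0 0 0 1;0.09 0.32 0 0 0 0 1;0.09 0.32 0 0 0 0 1;0.09 0.32 0 0 0 0 1;0.09 0.32 0 0 0 0 1;0.09 0.32 0 0 0 0 1;0.09 0.32 0 0 0 0 1;0.08 0.32 0 0 0 0 1;0 0 0 0 0 0 1;0 0 0 0 0 0 1"

```text
clock: 33.75
eef_pos: [456.8, -377.3, 65.3]
tcp_rot: [-3.122, 0.014, 2.761]
contact_force: [-28.9, -54.2, 27.9]
opening: 0.002
```

```bash
python3 - <<'E'
from h import *
s=r.sense();print(s["eef_pos"],s["contact_force"]);ball(13)
E
```

```text
[ 456.81 -377.29   65.28] [-28.89 -54.25  27.94]
scene 24 [260.67 174.75]
scene 5 [274.  174.4]
side 5 [390.6 199.8]
(array([ 506.83, -286.31,  134.31]), np.float64(18.44898418804734))
```

The horizontal push jammed, because the ball's lever is almost flat there. Backing off; I'll pinch the ball and carry it round its arc.

Request:
apply_moves --series "-0.1 -0.6 0 0 0 0 1;-0.2 -0.8 0 0 0 0 1;-0.2 -0.8 0 0 0 0 1;-0.2 -0.8 -1 0 0 0 1;0 0 -3 0 0 0 1;0 0 -3.5 0 0 0 1;0 0 -3.5 0 0 0 1;0 0 0 0 0 0.12 -1;0 0 0 0 0 0.12 -1;0 0 0 0 0 0.12 -1"

```text
clock: 34.68
eef_pos: [451.6, -393.6, 170.5]
tcp_rot: [3.141, 0.001, 2.391]
contact_force: [-0.5, -0.2, 0.4]
opening: 0.417
```

Request:
apply_moves --series "0 0 0 0 0 0.12 -0.2;0 0 0 0 0 0.12 -0.2;0 0 0 0 0 0.12 -0.2;0 0 0 0 0 0.12 -0.2;0 0 0 0 0 0.12 -0.2;0 0 0 0 0 0.12 -0.2;0 0 0 0 0 0.12 -0.2;0 0 0 0 0 0.108 -0.2;0 0 0 0 0 0 -0.2;0 0 0 0 0 0 -0.2"

```text
clock: 35.52
eef_pos: [451.3, -393.6, 169.4]
tcp_rot: [-3.141, -0.0, 1.452]
contact_force: [-0.2, -1.0, -0.4]
opening: 0.604
```

```bash
python3 - <<'E'
from h import *
s=r.sense();print(s["eef_pos"],s["tcp_rot"],s["opening"],s["contact_force"]);to(457.2,-362,45,1.448);ball(14)
c=r.camera_info("wrist");im=r.grab_frame("wrist");cv2.imwrite("pics/w14.png",im)
for t in blobs(hsv(im,(0,150,80),(8,255,255)),(0,0,640,480),60): print("wrist",t[0],t[1],onz(c,t[1],83))
E
```

```text
[ 451.31 -393.56  169.41] [-3.14 -0.    1.45] 0.6037538268630878 [-0.17 -0.98 -0.39]
cm [ 3.2   0.21 12.44] rotvec [-0. -0.  0.] rows>= 3.081250241490983
scene 23 [260.3  175.52]
scene 6 [273.83 174.33]
side 5 [390.6 199.8]
side 21 [419.1  205.43]
(array([ 458.02, -363.89,   84.08]), np.float64(0.6322916568831505))
wrist 600 [324.56 181.53] [ 457.77 -359.93   83.  ]
```

Request:
apply_moves --series "3.2 0.25 0 0 0 0 -0.2;0 0 3 0 0 0 -0.2;0 0 3 0 0 0 -0.2;0 0 3 0 0 0 -0.2;0 0 2 0 0 0 -0.2;0 0 1 0 0 0 -0.2;0 0 0.4 0 0 0 -0.2;0 0 0 0 0 0 1;0 0 0 0 0 0 1;0 0 0 0 0 0 1" --squeeze 20

```text
clock: 36.5
eef_pos: [457.9, -363.2, 46.6]
tcp_rot: [3.141, 0.001, 1.448]
contact_force: [-10.7, -2.3, 5.6]
opening: 0.189
```

Request:
apply_moves --series "0 0 0 0 0 0 1;0 0 0 0 0 0 1;0 0 0 0 0 0 1;0 0 0 0 0 0 1;0 0 0 0 0 0 1;0 0 0 0 0 0 1;0 0 0 0 0 0 1;0 0 0 0 0 0 1;0 0 0 0 0 0 1;0 0 0 0 0 0 1"

```text
clock: 37.33
eef_pos: [457.7, -363.2, 46.5]
tcp_rot: [3.141, 0.001, 1.448]
contact_force: [-4.7, -0.9, 7.4]
opening: 0.186
```

Request:
apply_moves --series "0.2 0 -0.5 0 0 0 1;0.24 0 -0.41 0 0 0 1;0.29 0 -0.38 0 0 0 1;0.34 0 -0.33 0 0 0 1;0.31 0 -0.23 0 0 0 1;0.2 0 -0.1 0 0 0 1;0 0 0 0 0 0 1;0 0 0 0 0 0 1;0 0 0 0 0 0 -0.2;0 0 0 0 0 0 -0.2"

```text
clock: 38.17
eef_pos: [459.8, -346.6, 64.5]
tcp_rot: [3.141, -0.001, 1.447]
contact_force: [-0.6, -0.1, 0.3]
opening: 0.458
```

Request:
apply_moves --series "0 0 0 0 0 0 -0.2;0 0 0 0 0 0 -0.2;0 0 0 0 0 0 -0.2;0 0 -2 0 0 0 -0.2;0 0 -3 0 0 0 -0.2;0 0 -3 0 0 0 -0.2;0 0 -3 0 0 0 -1;0 0 -3 0 0 0 -1;0 0 0 0 0 0 -1;0 0 0 0 0 0 -1"

```text
clock: 39.0
eef_pos: [460.5, -347.6, 206.6]
tcp_rot: [3.138, 0.002, 1.448]
contact_force: [-0.4, 1.2, -0.5]
opening: 0.999
```

```bash
python3 - <<'E'
from h import *
s=r.sense();print(s["eef_pos"],s["tcp_rot"],s["opening"],s["contact_force"]);ball(15);to(470.5,-246.5,200,2.756)
E
```

```text
[ 460.5  -347.58  206.56] [3.14 0.   1.45] 0.9993123214170769 [-0.4   1.18 -0.51]
scene 24 [264.83 172.88]
scene 5 [274.  174.4]
side 5 [390.6 199.8]
side 20 [414.05 203.1 ]
(array([ 461.55, -337.4 ,  106.99]), np.float64(0.47263148668453137))
cm [10.07 -0.09  0.4 ] rotvec [-0.   -0.   -1.31] rows>= 10.465732035583482
```

The pawl is in: ball z 107, within 1 mm of its starting place. Back to the knob.

Request:
apply_moves --series "3.5 0 0 0 0 0 -1;3.5 0 0 0 0 0 -1;3.07 0 0 0 0 0 -1;0 0 0 0 0 -0.12 -1;0 0 0 0 0 -0.12 -1;0 0 0 0 0 -0.12 -1;0 0 0 0 0 -0.12 -1;0 0 0 0 0 -0.12 -1;0 0 0 0 0 -0.12 -1;0 0 0 0 0 -0.12 -1"

```text
clock: 39.93
eef_pos: [470.9, -246.4, 202.9]
tcp_rot: [-3.141, -0.003, 2.294]
contact_force: [0.4, 0.1, -0.9]
opening: 0.995
```

Request:
apply_moves --series "0 0 0 0 0 -0.12 -1;0 0 0 0 0 -0.12 -1;0 0 0 0 0 -0.12 -1;0 0 0 0 0 -0.108 -1;0 0 2.5 0 0 0 -1;0 0 2.5 0 0 0 -1;0 0 2.5 0 0 0 -1;0 0 2 0 0 0 -1;0 0 0.8 0 0 0 -1;0 0 0 0 0 0 -1"

```text
clock: 40.77
eef_pos: [469.7, -245.8, 98.8]
tcp_rot: [3.141, -0.006, 2.756]
contact_force: [0.4, 0.0, 0.0]
opening: 0.997
```

Request:
apply_moves --series "0 0 0 0 0 0 1;0 0 0 0 0 0 1;0 0 0 0 0 0 1;0 0 0 0 0 0 1;0 0 0 0 0 0 1;0 0 0 0 0 0 1;0 0 0 0 0 0 1;0 0 0 0 0 0 1;0 0 0 0 0 0 1;0 0 0 0 0 0 1" --squeeze 40

```text
clock: 41.6
eef_pos: [472.1, -247.4, 102.4]
tcp_rot: [-3.141, 0.001, 2.756]
contact_force: [-2.3, -0.9, 6.4]
opening: 0.162
```

```bash
python3 - <<'E'
from h import *
s=r.sense();print(s["clock"],s["eef_pos"],s["tcp_rot"],s["opening"],s["contact_force"],s["wrist_torque"])
E
```

```text
41.6 [ 472.12 -247.38  102.44] [-3.14  0.    2.76] 0.1624169962797752 [-2.25 -0.9   6.39] [-0.2   0.37  0.04]
```

Request:
apply_moves --series "0 0 0 0 0 0.08 1;0 0 0 0 0 0.08 1;0 0 0 0 0 0.08 1;0 0 0 0 0 0.08 1;0 0 0 0 0 0.08 1;0 0 0 0 0 0.08 1;0 0 0 0 0 0.08 1;0 0 0 0 0 0.08 1;0 0 0 0 0 0.08 1;0 0 0 0 0 0.08 1"

```text
clock: 42.43
eef_pos: [471.9, -247.7, 102.5]
tcp_rot: [-3.141, 0.001, 1.952]
contact_force: [-3.9, -3.2, 7.0]
opening: 0.161
```

```bash
python3 - <<'E'
from h import *
s=r.sense();print(s["eef_pos"],s["tcp_rot"],s["opening"],s["contact_force"],s["wrist_torque"])
E
```

```text
[ 471.89 -247.67  102.47] [-3.14  0.    1.95] 0.16108536858663972 [-3.91 -3.18  7.  ] [-0.47  0.56  0.11]
```

Request:
apply_moves --series "0 0 0 0 0 0.08 1;0 0 0 0 0 0.08 1;0 0 0 0 0 0.08 1;0 0 0 0 0 0.08 1;0 0 0 0 0 0.08 1;0 0 0 0 0 0.05 1;0 0 0 0 0 0 1;0 0 0 0 0 0 1;0 0 0 0 0 0 1;0 0 0 0 0 0 1"

```text
clock: 43.27
eef_pos: [471.6, -247.6, 102.4]
tcp_rot: [-3.141, 0.001, 1.506]
contact_force: [-4.4, -2.7, 6.8]
opening: 0.157
```

```bash
python3 - <<'E'
from h import *
s=r.sense();print(s["clock"],s["eef_pos"],s["tcp_rot"],s["opening"],s["contact_force"],s["wrist_torque"]);ball(16)
E
```

```text
43.2667 [ 471.6  -247.65  102.42] [-3.14  0.    1.51] 0.15697521255112987 [-4.36 -2.74  6.81] [-0.46  0.7   0.13]
scene 26 [265.23 172.88]
side 8 [412.62 204.  ]
(array([ 462.54, -332.83,  107.83]), np.float64(2.878167923636104))
```

Request:
apply_moves --series "0 0 0 0 0 0 -0.5;0 0 0 0 0 0 -1;0 0 0 0 0 0 -1;0 0 0 0 0 0 -1;0 0 -1 0 0 0 -1;0 0 -2.5 0 0 0 -1;0 0 -3 0 0 0 -1;0 0 -3 0 0 0 -1;0 0 -3 0 0 0 -1;0 0 -1 0 0 0 -1"

```text
clock: 44.2
eef_pos: [473.7, -247.8, 241.9]
tcp_rot: [3.136, 0.002, 1.506]
contact_force: [0.8, 0.6, -0.1]
opening: 1.002
```

Request:
apply_moves --series "3.5 0 0 0 0 0 -1;2.5 0 0 0 0 0 -1;0 0 0 0 0 0 -1;0 0 0 0 0 0 -1;0 0 0 0 0 0 -1;0 0 0 0 0 0 -1;0 0 0 0 0 0 -1;0 0 0 0 0 0 -1;0 0 0 0 0 0 -1;0 0 0 0 0 0 -1"

```text
clock: 45.03
eef_pos: [475.7, -187.4, 236.6]
tcp_rot: [-3.141, -0.0, 1.505]
contact_force: [0.2, -0.3, -0.0]
opening: 1.002
```

```bash
python3 - <<'E'
from h import *
import pickle
s=r.sense();print(s["clock"],s["eef_pos"],s["tcp_rot"]);c=r.camera_info("wrist");im=r.grab_frame("wrist");cv2.imwrite("pics/w17.png",im);pickle.dump((c,s),open("w17.pkl","wb"));ball(17)
E
```

```text
45.0333 [ 475.67 -187.44  236.61] [-3.14 -0.    1.51]
scene 5 [276.2 170. ]
scene 29 [265.55 173.31]
side 7 [398.43 200.86]
side 21 [413.05 203.81]
(array([ 461.91, -333.35,  107.15]), np.float64(0.47454093417394533))
```

View pics/w17.png

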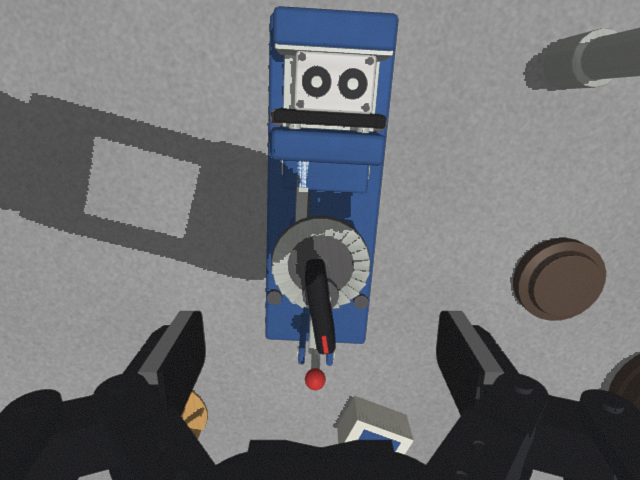

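The pad has closed on the block and the pawl ball is in, at (315,379). I'll measure the pad's stand-off from the moving jaw against its free value, and the bar's angle.

```bash
python3 - <<'E'
from h import *
import pickle
c,s=pickle.load(open("w17.pkl","rb"));im=cv2.imread("pics/w17.png")
S=np.array([470.5,-246.5]);uy=np.array([.123,.9924]);ux=np.array([.9924,-.123])
v=lambda c,p,z:np.round((onz(c,p,z)[:2]-S)@uy-95,1)
for u in(300,350): print(u,[(q,int(im[q,u].mean()),int(im[q,u,0])) for q in range(46,62,2)],[(q,im[q,u].tolist()) for q in range(104,136,2)])
print("v->vise y z76",[(q,v(c,(330,q),76)) for q in(50,55,108,112,124,128,132,136)], "block z74",[(q,v(c,(330,q),74)) for q in(52,54,110,112)])
c1=pickle.load(open("w11.pkl","rb"));print("free w11",[(q,v(c1,(320,q),76)) for q in(189,260,272,284,286)])
g=cv2.cvtColor(im,6);k=((g<45)*255).astype(np.uint8)|hsv(im,(0,150,80),(8,255,255))
b=max(blobs(k,(295,255,345,358)),key=lambda t:t[0]);cnt=max(cv2.findContours(b[2],0,2)[0],key=len);w=np.array([onz(c,p[0],151)[:2] for p in cnt],np.float32);l=cv2.fitLine(w,2,0,.01,.01).ravel();print(cv2.minAreaRect(w),np.degrees(np.arctan2(l[1],l[0])))
cnt=[p for p in ((304,264),(319,352))];print([onz(c,p,151) for p in cnt])
E
```

```text
300 [(46, 203, 198), (48, 210, 205), (50, 107, 105), (52, 121, 121), (54, 99, 99), (56, 97, 98), (58, 93, 93), (60, 155, 154)] [(104, [94, 95, 97]), (106, [91, 90, 92]), (108, [159, 163, 164]), (110, [62, 63, 63]), (112, [44, 41, 42]), (114, [39, 40, 42]), (116, [39, 41, 41]), (118, [41, 40, 40]), (120, [42, 40, 41]), (122, [30, 28, 29]), (124, [142, 147, 146]), (126, [138, 144, 141]), (128, [101, 101, 97]), (130, [75, 49, 33]), (132, [123, 78, 51]), (134, [133, 84, 54])]
350 [(46, 79, 116), (48, 101, 117), (50, 214, 210), (52, 203, 199), (54, 168, 166), (56, 208, 205), (58, 217, 215), (60, 217, 215)] [(104, [211, 214, 216]), (106, [213, 215, 217]), (108, [215, 216, 218]), (110, [202, 207, 208]), (112, [144, 148, 149]), (114, [39, 36, 38]), (116, [42, 40, 42]), (118, [41, 40, 40]), (120, [39, 37, 36]), (122, [43, 42, 40]), (124, [40, 39, 39]), (126, [46, 47, 46]), (128, [111, 116, 113]), (130, [77, 64, 57]), (132, [68, 44, 30]), (134, [102, 66, 43])]
v->vise y z76 [(50, np.float64(81.1)), (55, np.float64(77.8)), (108, np.float64(41.0)), (112, np.float64(38.1)), (124, np.float64(29.3)), (128, np.float64(26.4)), (132, np.float64(23.4)), (136, np.float64(20.4))] block z74 [(52, np.float64(80.0)), (54, np.float64(78.7)), (110, np.float64(39.5)), (112, np.float64(38.1))]
free w11 [(189, np.float64(82.5)), (260, np.float64(29.2)), (272, np.float64(19.5)), (284, np.float64(9.7)), (286, np.float64(8.0))]
((471.2818603515625, -239.23623657226562), (16.0688419342041, 72.45125579833984), 3.8197999000549316) -87.82004
[array([ 463.56, -206.68,  151.  ]), array([ 468.88, -274.23,  151.  ])]
```

Block depth is 42 mm and it sits flush to the fixed jaw. The pad stands 4–6 mm closer to its jaw than when free, and jaw travel gives 18.3 mm, i.e. click 5 with the pad pressed about 4.3 mm. The pawl is in. Handing in.

```bash
python3 -c "
from rig import r
print(r.sign_off())"
```

```text
the job is handed in; nothing more can be done
None
```

The pump body is clamped in the vice and I handed the job in at about 45 s. No verdict is reported, so the results below are my own last measurements.

**What I did**
- I threw the pawl off and backed the knob off to about 53 mm of clear gap.
- I lifted the aluminium body out of the tray, set it down on the bench to re-grip it by its ends, and stood it on the bed against the fixed jaw.
- I put the pawl back in and tightened the knob by about 1.25 rad.

**Last checks**
- **Block position:** it stands against the fixed jaw to within 1–2 mm, looks square and upright, and is centred along the jaws.
- **Jaw and ratchet:** jaw travel is about 18.3 mm. The bar had slipped back about 0.13 rad after release, which matches the ratchet holding on the fifth click.
- **Rubber face:** pressed back about 4.3 mm by jaw travel, or about 6 mm by direct measurement in the image. The two disagree by roughly 2 mm, but both are inside 1–8.5 mm.
- **Pawl:** the ball is 107 mm above the bench, so the pawl is in.
- **Robot:** it stands clear of everything, with no force reading.

**What went wrong or disagreed**
- **Fingertip position:** the shut fingertips measured about 18 mm behind the reported TCP, not 17 mm ahead as the text says. My first two pawl pushes passed over the ball because of this, and I corrected for it afterwards.
- **Jammed push:** my first try at pushing the pawl back in jammed, with up to about 67 N at the wrist. I backed off and carried the ball round by pinching it instead.
- **Other parts:** I saw no contact with any of them, but I did not re-measure their positions at the end.

I viewed 12 pictures, two over the budget.

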